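# Press the cylinder's piston home with the marked rod

### The job

The piston of the small hydraulic cylinder block must go back to the bottom of its bore. Take the push rod with the red ring from the wooden stand, put it upright into the bore and push it down until the piston bottoms, which shows by the red ring having come down level with the top of the block. Let go and leave the rod standing in the bore; leave the yellow-ringed rod in the stand.

Things in the scene. Friction and masses are not known exactly. Their poses are not given: they have to be found in the camera images.
- red_rod: Steel push rod, 18 mm thick, 150 mm long, 0.13 kg; black round grip 28 mm thick from 120 to 150 mm above the foot; red ring 8 mm tall, its middle 60 mm above the foot; red disc on top. Stands loose and upright in one of two holes (19.6 mm wide, 40 deep, 90 apart) of a fixed wooden stand 170x70x50 mm, foot 10 mm above the bench. Origin: centre of the foot's underside; z runs up the rod.
- yellow_rod: The other push rod in the stand, of the same size and weight, but its ring is yellow and sits 90 mm above its foot, and the disc on top of its grip is yellow. It belongs to another cylinder and stays in the stand. Origin: centre of the foot's underside; z runs up the rod.
- cylinder: Grey aluminium cylinder block, 70x70 mm and 100 mm tall, on a red foot 120x70x12 mm, fixed to the bench, with two brass ports 53 mm from its middle on its +y side. One vertical blind bore, 24 mm wide with a 4 mm chamfer at the mouth, opens in the middle of its top. Origin: on the bore's axis, at the underside (bench level); z up, so the mouth is at z = 100 mm.
- piston (a joint): Brass piston that slides in the bore of the cylinder block with a steady drag of about 7 N and stays where it is left. Metres pushed down: at 0 its top is 25 mm below the mouth of the bore, at 0.035 it has bottomed with its top 60 mm below the mouth. It starts between 0 and 0.010.
There are look-alikes about, which are no part of the job. Leave any green look-alike of the red_rod alone.

How it is judged (in metres and radians):
At the end, for the whole second after the job is handed in: The piston is within 5 mm of the bottom of its bore, and the red-ringed rod stands in the bore at rest, its foot down on the piston (red ring no more than 10 mm above the top of the block), within 10 mm of the bore's axis and leaning less than 11 degrees (value of joint piston above 0.03 m and horizontal distance between red_rod and cylinder below 0.01 m and z of red_rod in the frame of cylinder below 0.05 m and angle between red_rod's own z axis and vertical below 0.2 rad and linear speed of red_rod below 0.02 m/s); the robot touches nothing.
It fails at once if the yellow-ringed rod is taken out of the stand or shifted by more than 30 mm (distance of yellow_rod from where it was at the start of the episode above 0.03 m).
It also fails if it takes over 45 s, if anything falls off the work surface, if the arm or the gripper's body presses on something with over 40 N, if the wrist force passes 120 N, or if a joint passes its speed limit or range.

### The arm

A 7-joint arm with a two-finger parallel gripper is mounted at the origin on a cart in front of the work surface, level with it; the furniture and walls round the work are solid. World frame = base frame: x ahead of the robot, y to its left, z up, the work surface at z = 0. Lengths are in m, angles in degrees, forces in N, time in s.
With the tool pointing down it reaches from about 0.4 to 0.875 m from the base axis. Payload 19.3 kg.
Tool frame: the origin (TCP) lies at the very end of the fingers, on their centre line; the grasp point (between the pads) lies 19 mm behind it (ctrl.tcp_to_grasp is the distance from the TCP to the grasp point, in m); z points along the fingers, y is the line along which they close (so a half turn about z gives the same grasp; the last joint's range is limited). The gripper opens to 85 mm and grips with 20 to 120 N. Pads are 22 mm wide; open, the fingers measure 114 mm over their backs; the gripper's body (76 mm by 85 mm) begins 54 mm behind the grasp point. The pads swing forward as they close: fully open they stand 13 mm farther back than shut.
Start: joints at [-77.762, 29.874, -2.08, 91.645, 1.215, 58.505, -6.463], TCP at [0.175, 0.6, 0.231] pointing down, gripper open.
Joint ranges: [-166.77, 166.77], [-17.47, 122.26], [-85.68, 81.53], [9.62, 139.38], [-72.42, 252.41], [9.2, 110.78], [-144.41, 144.41]. Speed limits (degrees/s): [108.29, 108.29, 136.94, 136.94, 172.46, 172.46, 172.46].

### API

Orientations are given as [roll, pitch, yaw] about the fixed x, y, z axes, in that order (R = Rz(yaw) Ry(pitch) Rx(roll)).
In Python, from station import ctrl, vision gives the robot as it stands. The module is installed in compiled form; this text tells all that it offers.
- The arm moves only by the shell command python3 -m handwheel 'ROWS' [OPENING]. ROWS is JSON, a list of rows, each a list of 2 entries, a list of its own where there are three numbers: the shift along the tool's x, y, z normalised to -1 to 1, where 1 is 0.2 m, then the turn, a rotation vector about the tool's x, y, z normalised to -1 to 1, where 1 is 90 degrees. A call has exactly 5 rows; each row shifts and turns the commanded pose from where the row before left it, along the tool's axes as they then stand; what a row does not reach is not made up. A row lasts 1/8 s, in which the tool goes at most 62.5 mm and 10.7 degrees, less where a joint would pass 70% of its speed; a pose out of reach is approached as far as the arm can. A call with a number of a shift or a turn outside -1 to 1 is refused whole. A call with a gripper value outside its range is refused whole. OPENING is the closure, from 0 (fully open) to 1 (shut), set as the call begins (- or left out, the last holds). The fingers move at their own pace and stop on an object; the grip force is fixed at half the most. Time passes only in rows, so rows that do not move let the fingers close, or fill a call up. It gives the time, the measured TCP pose, the force, the opening and the grip force at its end, in the units of the state.
- ctrl.read_state(): the state, without advancing time (a new reading comes with each control period).
- vision.camera(name): name is "scene" or "side" or "wrist"; returns a dict with "color" (400x640x3 uint8, red, green, blue), "z_map" (400x640 float32, m along the optical axis (not along the pixel's ray), 0 where there is no reading), "fx", "fy", "cx", "cy" (pixels), "D" ([k1, k2, p1, p2, k3] as OpenCV has them; the pictures are not rectified), "cam_to_world" (4x4, takes a point from camera to world coordinates). Camera axes: x right, y down, z forward; pixel columns grow to the right and rows downward; lengths in m; the calibration is good to about 2 mm. A picture is of the moment at which its call begins.
- ctrl.close_job(): hands the job in; it is judged then, once.
The state is a dict: "time": time; "qpos": joint angles; "joint_vel": joint speeds; "joint_torque": joint torques, N m; "position": TCP position; "eef_rot": TCP orientation; "force": force on the tool from outside, world axes, zero at the start; "ft_torque": the same for the moment, N m; "grip_width": finger opening in m; "gripper_force": force on a finger pad.
Only numpy, scipy, OpenCV 4.12 (cv2) and the standard library are available. Lean on these libraries where they do the work, as an engineer would, in place of code of your own. Each camera call takes 0.05 s, during which the arm holds its last target. There are 200 camera calls.

## Working session

There is one attempt and no reset: what is moved stays moved. The work goes in short steps, Python scripts to look and compute and a shell command to move; the robot and the scene stay as the last step left them, time stands still between calls to the robot, and variables do not carry over. Pictures are saved under pics/ and viewed, at most 10 in all, crops included, and the job is handed in when it is done.

```bash
mkdir -p pics; cat > h.py <<'E'
import numpy as np, cv2
from station import ctrl, vision
def world(c,u,v,z=None):
    K=np.array([[c['fx'],0,c['cx']],[0,c['fy'],c['cy']],[0,0,1]]);
    p=cv2.undistortPoints(np.array([[[u,v]]],float),K,np.array(c['D'],float))[0,0]
    T=np.array(c['cam_to_world']); d=T[:3,:3]@np.array([p[0],p[1],1]); o=T[:3,3]
    s=float(c['z_map'][int(v),int(u)]) if z is None else (z-o[2])/d[2]
    return o+s*d
E
python3 - <<'E'
from h import *
import pickle
cs={n:vision.camera(n) for n in("scene","side")}
pickle.dump(cs,open('c.pkl','wb'))
for n in cs: cv2.imwrite(f'pics/{n}.png',cs[n]['color'][...,::-1])
s=ctrl.read_state();print(s)
E
```

```text
{'time': 0.1, 'qpos': array([-77.76314338,  29.90507364,  -2.08159995,  91.67127382,
         1.21526729,  58.5039097 ,  -6.46229805]), 'joint_vel': array([-0.05323013,  0.02222646,  0.00194935, -0.10371964, -0.04348933,
       -0.02569119,  0.03080622]), 'joint_torque': array([ 5.03488001e-03, -9.28474259e+01,  1.98480897e+00, -3.70530725e+01,
        1.82584865e-02,  5.27848300e-03, -4.58258319e-05]), 'position': array([0.17493566, 0.5996997 , 0.23078577]), 'eef_rot': array([-1.79941993e+02,  4.47970452e-03,  1.63741512e+02]), 'force': array([-1.43699175,  0.7356041 ,  0.0817228 ]), 'ft_torque': array([-0.01888165,  0.02812112,  0.00730252]), 'gripper_force': 0.0, 'grip_width': 0.08556420238235803}
```

View pics/scene.png

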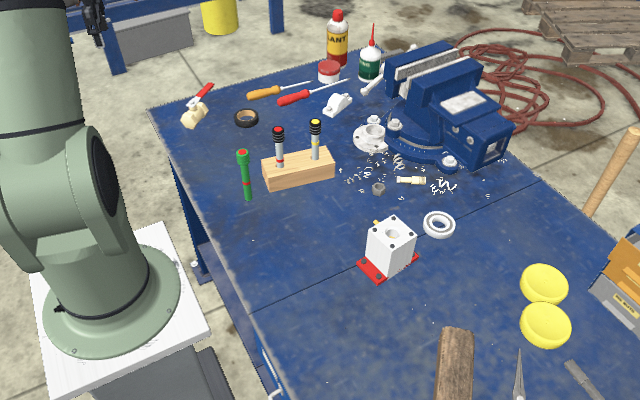

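View pics/side.png

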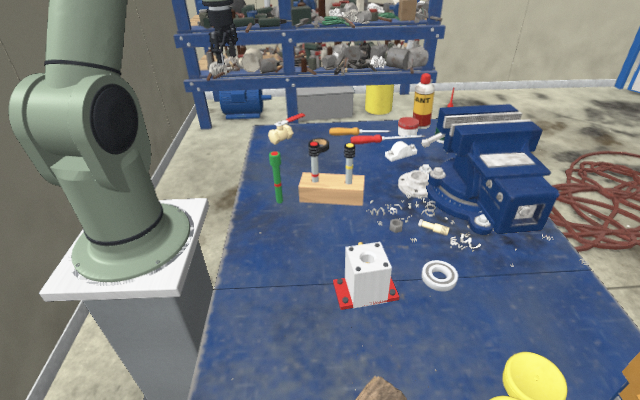

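In the scene picture there are three candidates: the green look-alike at (243,152), the rod with a red top and low ring at (278,130), and the rod with a yellow top at (315,122). The one at (278,130) fits, because it has a black grip, a red disc and a red ring just above the stand. The block's bore is at about (392,233). I'll confirm the choice with a crop and measure.

```bash
python3 - <<'E'
from h import *
import pickle
cs=pickle.load(open('c.pkl','rb'))
a=cs['scene']['color'][110:210,225:345,::-1]; b=cs['scene']['color'][200:300,345:465,::-1]
cv2.imwrite('pics/crop.png',np.hstack([cv2.resize(x,None,fx=3.3,fy=3.3,interpolation=cv2.INTER_CUBIC) for x in(a,b)]))
c=cs['scene']
for n,u,v,z in[('red',278.5,129,.16),('yel',315.5,121.5,.16),('bore',392,233,.1),('green',242.5,152,.15)]:
  print(n,world(c,u,v,z).round(3),world(c,u,v).round(3))
c=cs['side']
for n,u,v,z in[('red',315,143,.16),('yel',350,145,.16),('bore',368,258,.1)]:
  print(n,world(c,u,v,z).round(3),world(c,u,v).round(3))
E
```

```text
red [0.451 0.144 0.16 ] [0.451 0.144 0.16 ]
yel [0.538 0.128 0.16 ] [0.54  0.131 0.158]
bore [ 0.538 -0.194  0.1  ] [ 0.55  -0.181  0.08 ]
green [0.352 0.12  0.15 ] [0.353 0.123 0.147]
red [0.453 0.153 0.16 ] [0.453 0.144 0.165]
yel [0.54  0.135 0.16 ] [0.539 0.132 0.162]
bore [ 0.541 -0.192  0.1  ] [ 0.544 -0.177  0.084]
```

View pics/crop.png

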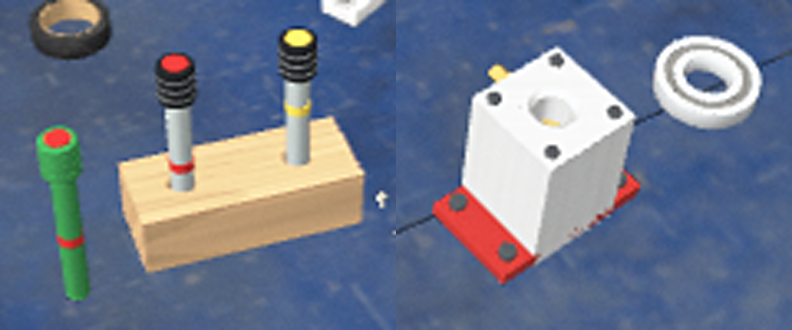

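The crop confirms it: (278,130) is the steel rod with the black grip, red disc and low red ring. Its neighbour is yellow-ringed, and the green one is the look-alike. The tool's closing line is already nearly perpendicular to the line of rods, so I'm setting out.

```bash
cat >> h.py <<'E'
from scipy.spatial.transform import Rotation as Ro
def to(p,yaw):
    s=ctrl.read_state(); R=Ro.from_euler('xyz',s['eef_rot'],degrees=True); G=Ro.from_euler('xyz',[180,0,yaw],degrees=True)
    print('pos',s['position'].round(4),s['eef_rot'].round(2),'F',s['force'].round(1),'t',s['time'],'w',round(s['grip_width'],4))
    print('shift',(R.inv().apply(np.array(p)-s['position'])/.2).round(4),'turn',((R.inv()*G).as_rotvec()/np.pi*2).round(4))
E
python3 -m handwheel '[[[-0.1,-0.09,-0.02],[0,0,0]],[[-0.2,-0.18,-0.02],[0,0,0]],[[-0.2,-0.18,0],[0,0,0]],[[-0.2,-0.18,0],[0,0,0]],[[-0.2,-0.18,0],[0,0,0]]]' 0
python3 -m handwheel '[[[-0.2,-0.18,0],[0,0,0]],[[-0.2,-0.18,0],[0,0,0]],[[-0.2,-0.18,0],[0,0,-0.03]],[[-0.2,-0.18,0],[0,0,-0.04]],[[-0.1,-0.09,0],[0,0,0]]]'
python3 -m handwheel '[[[-0.05,-0.05,0],[0,0,0]],[[0,0,0],[0,0,0]],[[0,0,0],[0,0,0]],[[0,0,0],[0,0,0]],[[0,0,0],[0,0,0]]]'
python3 - <<'E'
from h import *
import pickle
to([.451,.144,.24],170)
c=vision.camera('wrist');pickle.dump(c,open('w.pkl','wb'));cv2.imwrite('pics/w1.png',c['color'][...,::-1])
E
```

```text
time: 0.72
position: [0.3031, 0.3924, 0.2392]
eef_rot: [-180.0, 0.0, 163.7]
force: [1.7, 0.2, -0.3]
grip_width: 0.0855
gripper_force: 0.0
time: 1.35
position: [0.4355, 0.1886, 0.2393]
eef_rot: [-180.0, 0.0, 169.9]
force: [0.2, 0.9, -0.1]
grip_width: 0.0855
gripper_force: 0.0
time: 1.98
position: [0.4423, 0.1802, 0.2393]
eef_rot: [180.0, 0.0, 170.1]
force: [0.3, -0.8, -0.1]
grip_width: 0.0857
gripper_force: 0.0
pos [0.4423 0.1802 0.2393] [180.     0.   170.09] F [ 0.3 -0.8 -0.1] t 1.975 w 0.0857
shift [-0.074  -0.1707 -0.0033] turn [0.0001 0.     0.001 ]
```

View pics/w1.png

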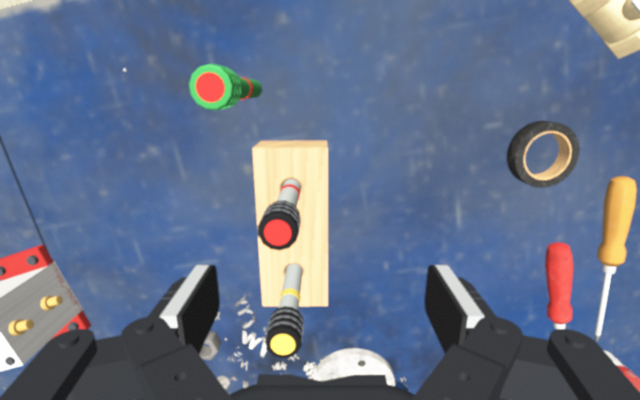

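The wrist view shows the red disc at (278,233), yellow at (284,344), the green look-alike at (210,88), and the block at the left edge. I'll measure the red disc from here.

```bash
python3 - <<'E'
from h import *
import pickle
c=pickle.load(open('w.pkl','rb'))
p=world(c,278,233,.16);print(p,world(c,278,233),world(c,284,344,.16))
to([p[0],p[1],.24],170)
E
```

```text
[0.45183637 0.14848919 0.16      ] [0.45155629 0.14863646 0.16074006] [0.53994312 0.13415669 0.16      ]
pos [0.4424 0.18   0.2393] [180.    -0.   170.08] F [-0.  -1.1  0.4] t 2.025 w 0.0854
shift [-0.0739 -0.1471 -0.0034] turn [ 0.     -0.      0.0009]
```

```bash

python3 -m handwheel '[[[-0.04,-0.075,0],[0,0,0]],[[-0.035,-0.075,0],[0,0,0]],[[0,0,0],[0,0,0]],[[0,0,0.1],[0,0,0]],[[0,0,0.1],[0,0,0]]]'
python3 -m handwheel '[[[0,0,0.1],[0,0,0]],[[0,0,0.1],[0,0,0]],[[0,0,0.1],[0,0,0]],[[0,0,0.08],[0,0,0]],[[0,0,0],[0,0,0]]]'
python3 -m handwheel '[[[0,0,0],[0,0,0]],[[0,0,0],[0,0,0]],[[0,0,0],[0,0,0]],[[0,0,0],[0,0,0]],[[0,0,0],[0,0,0]]]' 1
python3 -m handwheel '[[[0,0,0],[0,0,0]],[[0,0,0],[0,0,0]],[[0,0,0],[0,0,0]],[[0,0,0],[0,0,0]],[[0,0,0],[0,0,0]]]'
```

```text
time: 2.65
position: [0.4522, 0.1479, 0.1989]
eef_rot: [180.0, 0.0, 170.0]
force: [0.3, 0.0, -0.1]
grip_width: 0.0852
gripper_force: 0.0
time: 3.28
position: [0.4515, 0.1476, 0.1226]
eef_rot: [-179.9, -0.1, 170.1]
force: [0.9, -0.3, 0.5]
grip_width: 0.0855
gripper_force: 0.0
time: 3.9
position: [0.4525, 0.1477, 0.1238]
eef_rot: [180.0, 0.1, 170.0]
force: [-0.5, -0.4, 8.3]
grip_width: 0.0269
gripper_force: 58.5
time: 4.53
position: [0.4525, 0.1477, 0.1238]
eef_rot: [180.0, 0.1, 170.0]
force: [-0.7, -0.3, 8.4]
grip_width: 0.0269
gripper_force: 58.5
```

```bash

python3 -m handwheel '[[[0,0,-0.03],[0,0,0]],[[0,0,-0.08],[0,0,0]],[[0,0,-0.1],[0,0,0]],[[0,0,-0.12],[0,0,0]],[[0,0,-0.12],[0,0,0]]]'
python3 -m handwheel '[[[0,0,-0.12],[0,0,0]],[[0,0,-0.11],[0,0,0]],[[0,0,-0.05],[0,0,0]],[[0,0,0],[0,0,0]],[[0,0,0],[0,0,0]]]'
python3 - <<'E'
from h import *
import pickle
to([.538,-.194,.27],170)
c=vision.camera('wrist');pickle.dump(c,open('w.pkl','wb'))
d=vision.camera('side')
cv2.imwrite('pics/w2.png',np.hstack([c['color'],d['color'][60:360,240:480].repeat(1,0)] if 0 else [cv2.resize(c['color'],(480,300)),d['color'][40:340,230:450]])[...,::-1])
E
```

```text
time: 5.15
position: [0.4519, 0.1474, 0.2144]
eef_rot: [-180.0, -0.0, 170.0]
force: [0.6, 0.5, -1.1]
grip_width: 0.0266
gripper_force: 59.0
time: 5.78
position: [0.4518, 0.1474, 0.2685]
eef_rot: [-180.0, -0.1, 170.0]
force: [0.3, 0.2, -1.6]
grip_width: 0.0264
gripper_force: 59.0
pos [0.4518 0.1474 0.2685] [-1.7996e+02 -5.0000e-02  1.7004e+02] F [ 0.3  0.2 -1.6] t 5.775 w 0.0264
shift [-0.7198 -1.6065 -0.0068] turn [-0.0005 -0.0006  0.0004]
```

View pics/w2.png

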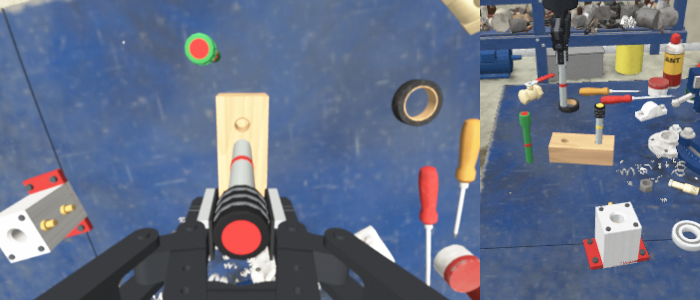

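The red rod is held upright, its hole in the stand is empty and the yellow rod is still standing. I'm moving to within 75 mm of the bore for a close look.

```bash

python3 -m handwheel '[[[-0.03,-0.06,0],[0,0,0]],[[-0.06,-0.12,0],[0,0,0]],[[-0.09,-0.17,0],[0,0,0]],[[-0.09,-0.17,0],[0,0,0]],[[-0.09,-0.17,0],[0,0,0]]]'
python3 -m handwheel '[[[-0.09,-0.17,0],[0,0,0]],[[-0.09,-0.17,0],[0,0,0]],[[-0.06,-0.12,0],[0,0,0]],[[-0.04,-0.09,0],[0,0,0]],[[0,0,0],[0,0,0]]]'
python3 -m handwheel '[[[0,0,0],[0,0,0]],[[0,0,0],[0,0,0]],[[0,0,0],[0,0,0]],[[0,0,0],[0,0,0]],[[0,0,0],[0,0,0]]]'
python3 - <<'E'
from h import *
import pickle
to([.538,-.194,.27],170)
c=vision.camera('wrist');pickle.dump(c,open('w.pkl','wb'))
cv2.imwrite('pics/w3.png',c['color'][...,::-1])
E
```

```text
time: 6.5
position: [0.4994, -0.0031, 0.2692]
eef_rot: [-180.0, -0.0, 170.0]
force: [1.4, 0.7, -1.3]
grip_width: 0.0264
gripper_force: 59.1
time: 7.12
position: [0.535, -0.1213, 0.2689]
eef_rot: [-179.9, -0.0, 169.9]
force: [-0.3, 1.0, -2.4]
grip_width: 0.0269
gripper_force: 59.2
time: 7.75
position: [0.5353, -0.1188, 0.2693]
eef_rot: [-180.0, 0.0, 170.0]
force: [0.0, -0.5, -2.0]
grip_width: 0.0266
gripper_force: 59.2
pos [ 0.5353 -0.1188  0.2693] [-180.      0.    170.05] F [ 0.  -0.5 -2. ] t 7.75 w 0.0266
shift [-0.0782 -0.3679 -0.0033] turn [-0.      0.      0.0005]
```

View pics/w3.png

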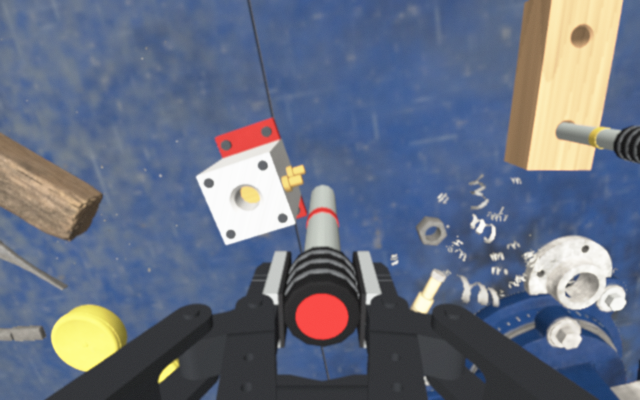

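The bore mouth is at (247,198), with its four screws averaging (246,200). The rod's red disc is at (321,316) and its foot at about (321,192).

```bash
python3 - <<'E'
from h import *
import pickle
c=pickle.load(open('w.pkl','rb'))
S=np.array([world(c,u,v,.1) for u,v in[(209,183),(262,165),(231,234),(282,218)]]);print(S.mean(0),world(c,247,198,.1))
print('top',world(c,321,316,.305),world(c,321,316),'foot',world(c,321,192,.155))
cam=np.array(c['cam_to_world'])[:3,3];print(cam)
for v in(195,205,215,222,235): print(v,world(c,322,v))
p=(S.mean(0)+world(c,247,198,.1))/2
to([p[0],p[1],.27],170)
E
```

```text
[ 0.54277431 -0.19068804  0.1       ] [ 0.54048653 -0.1891626   0.1       ]
top [ 0.53437561 -0.11937     0.305     ] [ 0.53370015 -0.1192499   0.30598123] foot [ 0.53147428 -0.11904674  0.155     ]
[ 0.46103472 -0.10632973  0.41154137]
195 [ 0.52489033 -0.1171837   0.18670209]
205 [ 0.5255346  -0.11732498  0.20619576]
215 [ 0.52554912 -0.11735408  0.22439709]
222 [ 0.52519172 -0.11730912  0.23648579]
235 [ 0.52550772 -0.11738908  0.25338496]
pos [ 0.5353 -0.1188  0.2693] [180.     0.   170.04] F [ 0.3  0.9 -2.2] t 7.8 w 0.0264
shift [-0.0927 -0.3446 -0.0033] turn [0.     0.     0.0005]
```

```bash

python3 -m handwheel '[[[-0.02,-0.06,0],[0,0,0]],[[-0.03,-0.12,0],[0,0,0]],[[-0.03,-0.12,0],[0,0,0]],[[-0.013,-0.05,0],[0,0,0]],[[0,0,0],[0,0,0]]]'
python3 -m handwheel '[[[0,0,0.05],[0,0,0]],[[0,0,0.07],[0,0,0]],[[0,0,0.07],[0,0,0]],[[0,0,0.05],[0,0,0]],[[0,0,0],[0,0,0]]]'
python3 - <<'E'
from h import *
to([.541,-.191,.21],170)
c=vision.camera('wrist');d=vision.camera('side')
cv2.imwrite('pics/w4.png',np.hstack([c['color'][100:400,170:470],cv2.resize(d['color'][180:330,300:450],(300,300))])[...,::-1])
E
```

```text
time: 8.43
position: [0.5414, -0.1916, 0.2692]
eef_rot: [-180.0, -0.0, 170.0]
force: [0.9, 1.0, -1.2]
grip_width: 0.0267
gripper_force: 59.2
time: 9.05
position: [0.5412, -0.1909, 0.2204]
eef_rot: [-180.0, -0.1, 170.0]
force: [-0.7, 0.2, -1.3]
grip_width: 0.0267
gripper_force: 59.2
pos [ 0.5412 -0.1909  0.2204] [-1.8000e+02 -8.0000e-02  1.7004e+02] F [-0.7  0.2 -1.3] t 9.05 w 0.0267
shift [ 0.0006 -0.0005  0.052 ] turn [-0.     -0.0009  0.0004]
```

View pics/w4.png

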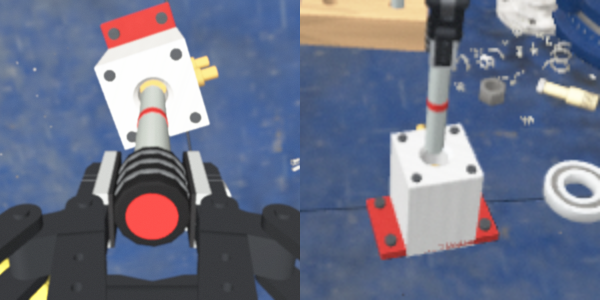

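In both views the rod's foot sits right at the bore mouth: wrist crop (152,95), side crop (433,160). I'll lower slowly and watch the force.

```bash

python3 -m handwheel '[[[0,0,0.02],[0,0,0]],[[0,0,0.02],[0,0,0]],[[0,0,0.02],[0,0,0]],[[0,0,0.02],[0,0,0]],[[0,0,0],[0,0,0]]]'
```

```text
time: 9.78
position: [0.5414, -0.191, 0.205]
eef_rot: [-180.0, -0.0, 170.0]
force: [0.4, -0.2, -1.8]
grip_width: 0.0266
gripper_force: 59.2
```

```bash

python3 -m handwheel '[[[0,0,0.02],[0,0,0]],[[0,0,0.02],[0,0,0]],[[0,0,0.02],[0,0,0]],[[0,0,0.02],[0,0,0]],[[0,0,0.02],[0,0,0]]]'
python3 -m handwheel '[[[0,0,0.02],[0,0,0]],[[0,0,0.02],[0,0,0]],[[0,0,0.02],[0,0,0]],[[0,0,0.02],[0,0,0]],[[0,0,0.02],[0,0,0]]]'
```

```text
time: 10.4
position: [0.5418, -0.1912, 0.1853]
eef_rot: [-180.0, 0.0, 170.0]
force: [0.1, 0.7, 4.9]
grip_width: 0.0267
gripper_force: 59.6
time: 11.02
position: [0.5418, -0.1911, 0.1654]
eef_rot: [180.0, 0.0, 170.0]
force: [-1.0, 0.6, 5.1]
grip_width: 0.0269
gripper_force: 59.6
```

The piston is moving at about 7 N. About 11 mm remain, so I'll approach the bottom slowly.

```bash

python3 -m handwheel '[[[0,0,0.015],[0,0,0]],[[0,0,0.015],[0,0,0]],[[0,0,0.01],[0,0,0]],[[0,0,0.01],[0,0,0]],[[0,0,0],[0,0,0]]]'
python3 -m handwheel '[[[0,0,0.005],[0,0,0]],[[0,0,0.005],[0,0,0]],[[0,0,0],[0,0,0]],[[0,0,0],[0,0,0]],[[0,0,0],[0,0,0]]]'
```

```text
time: 11.65
position: [0.5415, -0.1911, 0.1552]
eef_rot: [-180.0, -0.0, 170.0]
force: [-0.3, -0.6, 0.2]
grip_width: 0.0271
gripper_force: 59.6
time: 12.28
position: [0.5419, -0.1912, 0.1538]
eef_rot: [-180.0, 0.1, 170.0]
force: [-0.7, 1.4, 9.4]
grip_width: 0.0264
gripper_force: 60.7
```

```bash

python3 -m handwheel '[[[0,0,0.006],[0,0,0]],[[0,0,0.006],[0,0,0]],[[0,0,0],[0,0,0]],[[0,0,0],[0,0,0]],[[0,0,0],[0,0,0]]]'
python3 - <<'E'
from h import *
d=vision.camera('side');e=vision.camera('scene')
cv2.imwrite('pics/s5.png',np.hstack([cv2.resize(d['color'][200:320,320:420],(400,480),interpolation=2),cv2.resize(e['color'][170:290,340:440],(400,480),interpolation=2)])[...,::-1])
E
```

```text
time: 12.9
position: [0.5433, -0.1917, 0.1534]
eef_rot: [-180.0, 0.3, 170.0]
force: [-2.1, 2.4, 37.5]
grip_width: 0.0264
gripper_force: 63.6
```

View pics/s5.png

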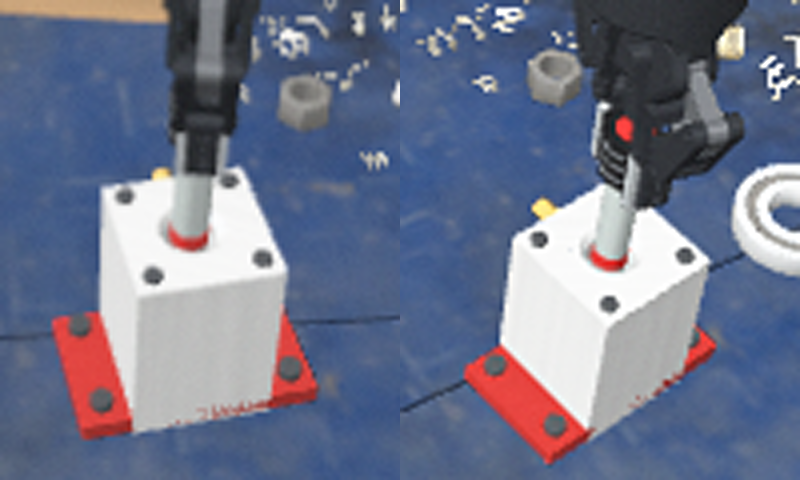

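The piston has bottomed: the force climbed to 37 N with no further travel, and the red ring is level with the block top at (188,240) and (608,260). Next I relieve the force, open, and rise.

```bash

python3 -m handwheel '[[[0,0,-0.006],[0,0,0]],[[0,0,-0.006],[0,0,0]],[[0,0,0],[0,0,0]],[[0,0,0],[0,0,0]],[[0,0,0],[0,0,0]]]'
python3 -m handwheel '[[[0,0,0],[0,0,0]],[[0,0,0],[0,0,0]],[[0,0,0],[0,0,0]],[[0,0,0],[0,0,0]],[[0,0,0],[0,0,0]]]' 0
python3 -m handwheel '[[[0,0,-0.05],[0,0,0]],[[0,0,-0.1],[0,0,0]],[[0,0,-0.15],[0,0,0]],[[0,0,-0.15],[0,0,0]],[[0,0,-0.1],[0,0,0]]]'
python3 -m handwheel '[[[0,0,0],[0,0,0]],[[0,0,0],[0,0,0]],[[0,0,0],[0,0,0]],[[0,0,0],[0,0,0]],[[0,0,0],[0,0,0]]]'
python3 - <<'E'
from h import *
d=vision.camera('side');e=vision.camera('scene')
cv2.imwrite('pics/s6.png',np.hstack([cv2.resize(d['color'][180:320,290:430],(400,400),interpolation=2),cv2.resize(e['color'][150:290,320:460],(400,400),interpolation=2)])[...,::-1])
E
```

```text
time: 13.62
position: [0.5419, -0.1912, 0.1538]
eef_rot: [-180.0, 0.1, 170.0]
force: [-0.2, 0.3, 11.1]
grip_width: 0.0269
gripper_force: 60.2
time: 14.25
position: [0.5415, -0.1911, 0.1533]
eef_rot: [-180.0, -0.0, 170.0]
force: [1.1, -0.6, 0.5]
grip_width: 0.0854
gripper_force: 0.0
time: 14.88
position: [0.5417, -0.1913, 0.2655]
eef_rot: [-180.0, 0.1, 170.0]
force: [-0.4, 0.6, -0.5]
grip_width: 0.0856
gripper_force: 0.0
time: 15.5
position: [0.5414, -0.1911, 0.263]
eef_rot: [-180.0, -0.0, 170.0]
force: [0.0, 0.3, 0.8]
grip_width: 0.0853
gripper_force: 0.0
```

View pics/s6.png

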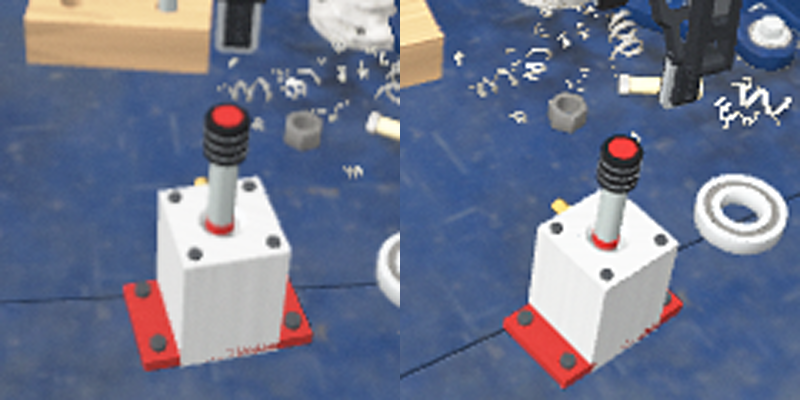

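The rod stands free in the bore with its ring at the block top, (220,227) and (605,242), and the gripper is clear. Handing in.

```bash
python3 -c "
from station import ctrl
print(ctrl.close_job())"
```

```text
the job is handed in; nothing more can be done
None
```

I handed the job in after about 15.5 s: the piston is bottomed, the red-ringed rod stands free in the bore with its ring level with the block top, and the yellow rod is still in the stand. The hand-in call did not return a verdict.

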